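# Line up a microwave antenna bench: set the twist-lock receive mast and face the horn to it

## Task

Line up the two antennas on the aluminium bench rail for a link measurement. On the receive mast, twist the inner section by its white head to unlock it, draw it up until the middle of the white head is level with the centre line of the horn to within 5 mm, and twist it back the other way to its stop to lock it there. Turn the horn on its clicking index head to the click where it faces straight along the rail at the receive mast, and leave everything else on the bench where it is.

Things in the scene. Friction and masses are not known exactly. Their poses are not given: they have to be found in the camera images.
- antenna_rail: aluminium bench rail along its own y axis, 460 mm long, 60 mm wide, top 28 mm above the work surface, fixed; origin under its middle, on the work surface. On its centre line stand, upright, the horn's post (y = +130 mm) and the receive mast (y between -150 and -80 mm), on carrier blocks 78 mm wide and 50 mm high with small thumbscrews, which are not to be turned
- radome_centre (a point): middle of the white ribbed head (receiving antenna) on top of the receive mast's inner section: an upright rigid cylinder 34 mm across, 46 mm tall, a thin grey line round its middle. The point is on its axis, half-way up. Grip it across from above, at any yaw; the section (17 mm bright tube, dark ring every 10 mm) turns and slides with it about the upright axis here; 0.2 kg in all
- collar_top (a point): centre of the top of the dark collar (37 mm across, 24 mm high) of the receive mast's fixed black outer tube, 155 mm above the work surface; the inner section comes out here. With the section fully down the white head's underside is 12 mm above it (a 25 mm ferrule between)
- rx_section (a joint): extension of the inner section, m: 0 = fully down, 0.1 = fully out, plus = up; starts within 12 mm of the bottom. Locked, it holds against about 25 N; unlocked, it slides with light drag and sinks to the bottom under its own weight in about a second if let go
- rx_head (a joint): twist of the inner section, rad: 0 = locked, at a hard stop; plus = anticlockwise seen from above; 1.3 = unlocked, at the other stop. A cam inside bites over the last 0.6 rad before 0 (turning it there takes up to 0.25 N m); beyond 0.7 the section runs free. The twist does not change the height. It starts locked
- horn_centre (a point): middle of the dark steel block that holds the horn, on the horn's centre line and on its upright turning axis; its height is that of the centre line. Block 46 mm long (along the horn), 32 mm wide, 30 mm high, top and flanks bare: grip it here from above across the 32 mm. A 41 mm square brass flange stands 26 mm ahead, a 26 mm wide brass block 22 mm behind; the turning disc is 40 mm below
- horn_mouth (a point): centre of the mouth of the aluminium flared horn (mouth 72 mm wide, 56 mm high), 88 mm ahead of horn_centre at the same height: from horn_centre to here is the way the horn faces. This end, not the small coaxial connector at the other, must face the receive mast
- horn (a joint): angle of the horn on its index head, rad: 0 = facing straight along the rail at the receive mast; plus = anticlockwise seen from above. Clicks every 15 degrees (0.262 rad; 0 is one), about 0.12 N m to pass; let go, it snaps to the nearest. It starts 2 to 5 clicks on the plus side, turned to the side of the rail away from the robot, so it goes home clockwise
- spanner_grip (a point): bystander: steel combination spanner, 140 mm long, lying near the rail on the robot's side; point on its handle
- screwdriver_grip (a point): bystander: black-handled screwdriver, 190 mm long, lying near the rail on the robot's side; point on its handle
- spare_dipole_mid (a point): bystander: spare dipole antenna, two brass rods (92 mm over both) on a post with a 56 mm round foot, 90 mm tall, standing beyond the rail; point half-way up
- multimeter_mid (a point): bystander: dark hand-held multimeter, 165 x 80 x 34 mm, lying to the left; its middle
- mouse_mid (a point): bystander: black computer mouse, about 105 x 60 x 35 mm, to the right; its middle
- tape_roll_mid (a point): bystander: roll of pale tape, 96 mm across, 19 mm high, lying flat to the right; its middle
- solvent_bottle_mid (a point): bystander: white plastic bottle, 60 mm across, 150 mm tall, standing at the far left; its middle

How it is judged:
By the outcome, as a careful person would: the job done as asked, in the order asked, and still so for the second after the job is handed in, with the robot touching nothing.
It also fails if it takes over 56 s, if anything falls off the work surface, if the arm or the gripper's body presses on something with over 40 N, if the wrist force passes 120 N, or if a joint passes its speed limit or range.

## Robot

A 6-joint arm with a two-finger parallel gripper is mounted at the origin on the work surface. World frame = base frame: x ahead of the robot, y to its left, z up, the work surface at z = 0. Lengths are in m, angles in rad, forces in N, time in s.
With the tool pointing down it reaches from about 0.15 to 0.775 m from the base axis. Payload 6.1 kg.
Tool frame: the origin (TCP) lies midway between the tips of the shut fingers; the grasp point (between the pads) lies behind it (pinch_z is the z of the grasp point in the tool frame, in m); z points along the fingers, y is the line along which they close (so a half turn about z gives the same grasp; the last joint's range is limited). The gripper opens to 85 mm and grips with 20 to 120 N. Pads are 22 mm wide; open, the fingers measure 114 mm over their backs; the gripper's body (76 mm by 85 mm) begins 54 mm behind the grasp point. The pads swing forward as they close: fully open they stand 13 mm farther back than shut.
Start: joints at [1.2, 0.126, -0.04, 1.405, 0, 1.571], TCP at [0.19, 0.489, 0.231] pointing down, gripper open.
Joint ranges: [-2.72, 2.72], [-0.95, 1.95], [-1.27, 1.35], [-1.78, 2.02], [-1.46, 1.47], [-3.14, 3.14]. Speed limits (rad/s): [2.39, 2.39, 3.01, 3.14, 3.14, 3.14].

## Interface

Orientations are given as a unit quaternion [x, y, z, w].
In Python, from workcell import * gives the robot as it stands. The module is installed in compiled form; this text tells all that it offers.
- The arm moves only by the tool servo_tool, never from a script. Its argument "commands" is a list of rows, each a list of 7 numbers: the finger opening in cm, from 0 to 8.54, then the shift along the tool's x, y, z in cm, then the turn, a rotation vector about the tool's x, y, z in degrees. In form: [[claw, dx, dy, dz, rx, ry, rz], ...]. A call has 1 to 5 rows; each row is the pose to reach, as a shift and turn from the pose commanded when the call began, along the tool's axes at that moment; what a row does not reach only later rows make up. A row lasts 1/8 s, in which the tool goes at most 62.5 mm and 10.7 degrees, less where a joint would pass 70% of its speed; a pose out of reach is approached as far as the arm can. A call with a gripper value outside its range is refused whole. The fingers move at their own pace and stop on an object; "force" is the grip in N (left out, the last holds). Time passes only in rows, so rows that repeat a pose let the fingers close. It gives the time, the measured TCP pose, the force, the opening and the grip force at its end, in the units of the state.
- get_obs(): the state, without advancing time (a new reading comes with each control period).
- capture(name): name is "scene" or "top"; returns a dict with "color" (384x512x3 uint8, blue, green, red), "range_z" (384x512 float32, m along the optical axis (not along the pixel's ray), 0 where there is no reading), "fx", "fy", "cx", "cy" (pixels), "world_from_camera" (4x4, takes a point from camera to world coordinates). Camera axes: x right, y down, z forward; pixel columns grow to the right and rows downward; lengths in m; the calibration is good to about 2 mm. A picture is of the moment at which its call begins.
- sign_off(): hands the job in; it is judged then, once.
The state is a dict: "time_s": time; "joint_positions": joint angles; "joint_vel": joint speeds; "joint_efforts": joint torques, N m; "tool_pos": TCP position; "tool_rot": TCP orientation; "force": force on the tool from outside, world axes, zero at the start; "ft_torque": the same for the moment, N m; "gripper_width": finger opening in m; "gripper_force": force on a finger pad.
Only numpy, scipy, OpenCV 4.12 (cv2) and the standard library are available. Lean on these libraries where they do the work, as an engineer would, in place of code of your own. Each camera call takes 0.05 s, during which the arm holds its last target. There are 200 camera calls.

## Working session

There is one attempt and no reset: what is moved stays moved. The work goes in short steps, Python scripts to look and compute and a tool call to move; the robot and the scene stay as the last step left them, time stands still between calls to the robot, and variables do not carry over. Pictures are saved under pics/ and viewed, at most 10 in all, crops included, and the job is handed in when it is done.

Besides the shell and the picture viewer there is one more tool, called after "Call:" as name([rows], argument=value, ...), one row to a line, values as JSON. servo_tool: Moves the arm, as the interface text tells. Its arguments: {"type":"object","properties":{"commands":{"type":"array","items":{"type":"array","items":{"type":"number"}}},"force":{"type":"number"}},"required":["commands"]}

```bash
mkdir -p pics
cat > h.py <<'E'
import numpy as np, cv2
from workcell import *
def pts(c):
    z=c["range_z"]; v,u=np.mgrid[:z.shape[0],:z.shape[1]]
    P=np.stack([(u-c["cx"])/c["fx"]*z,(v-c["cy"])/c["fy"]*z,z],-1)
    T=c["world_from_camera"]; W=P@T[:3,:3].T+T[:3,3]; W[z==0]=np.nan
    return W
E
python3 - <<'E'
from h import *
a=capture("scene");b=capture("top")
np.savez("c0.npz",s=a["color"],t=b["color"],sp=pts(a),tp=pts(b))
cv2.imwrite("pics/s0.png",a["color"]);cv2.imwrite("pics/t0.png",b["color"])
for c in (a,b): print(c["world_from_camera"].round(3),c["fx"],c["cx"],c["cy"])
o=get_obs();print(o)
E
```

```text
[[-0.276  0.754 -0.596  1.268]
 [ 0.961  0.214 -0.175  0.216]
 [-0.005 -0.621 -0.783  1.12 ]
 [ 0.     0.     0.     1.   ]] 372.1375544412869 256.37038491250433 189.0732668023872
[[ 0.015 -0.998  0.054  0.489]
 [-1.    -0.015 -0.007 -0.007]
 [ 0.008 -0.054 -0.999  1.12 ]
 [ 0.     0.     0.     1.   ]] 347.83269679173986 252.73061135345316 189.67328033726645
{'time_s': 0.1, 'joint_positions': array([ 1.20001882e+00,  1.26352154e-01, -4.04799981e-02,  1.40540201e+00,
        1.75232692e-05,  1.57082813e+00]), 'joint_vel': array([ 0.00020623, -0.00044455,  0.00123763,  0.00070973,  0.00025547,
       -0.00092247]), 'joint_efforts': array([-1.10349054e-03, -4.36904097e+01,  3.53605628e+01,  1.36786827e-02,
       -6.69791211e-05,  8.61996682e-06]), 'tool_pos': array([0.19009508, 0.48899492, 0.23060167]), 'tool_rot': array([ 1.84344223e-01,  9.82861481e-01, -7.04985473e-04, -1.41117306e-04]), 'force': array([-0.95614577,  0.75329343, -0.15665379]), 'ft_torque': array([ 0.01829415, -0.04401519, -0.01897266]), 'gripper_force': 0.0, 'gripper_width': 0.08548374911279845}
```

View pics/s0.png

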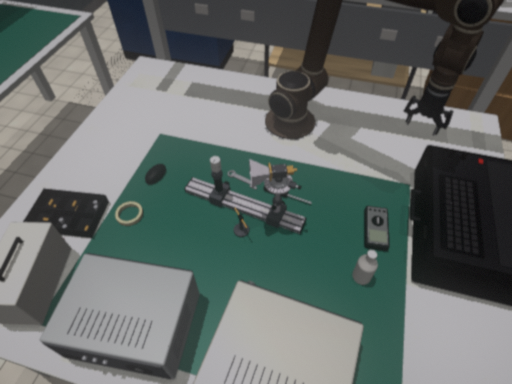

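View pics/t0.png

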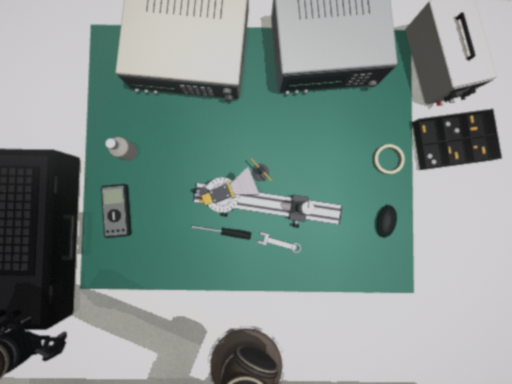

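The scene view is taken from the far side. In the top view the rail runs (195,190)–(340,215), the horn block is near (218,193) with its mouth near (247,182), and the white head is near (304,206). I'll zoom in and measure with the range data.

Run:
```python
from h import *
d=np.load("c0.npz")
t=cv2.resize(d["t"][150:240,185:350],None,fx=4.8,fy=4.8,interpolation=cv2.INTER_CUBIC)
s=cv2.resize(d["s"][145:245,175:320],None,fx=5,fy=5,interpolation=cv2.INTER_CUBIC)
cv2.imwrite("pics/t1.png",t);cv2.imwrite("pics/s1.png",s)
for n,(p,r) in dict(t=("tp",(150,240,185,350)),s=("sp",(145,245,175,320))).items():
    W=d[p]; 
    for name,lo,hi in (("rail",.02,.036),("mid",.1,.145),("hi",.15,.26)):
        m=np.zeros(W.shape[:2],bool);m[r[0]:r[1],r[2]:r[3]]=1
        m&=(W[...,2]>lo)&(W[...,2]<hi)
        if m.sum()>10:
            q=W[m];print(n,name,m.sum(),q.min(0).round(3),q.max(0).round(3))
            if name=="rail":
                (c,wh,a)=cv2.minAreaRect(q[:,:2].astype(np.float32)*1000);print(c,wh,a)
T=d["tp"]
print("top z mm rows 178:216 cols 194:260"); 
for v in range(174,214,2): print(v,' '.join('%3.0f'%(1000*x) for x in T[v,194:264:2,2]))
print("mast");
for v in range(194,220,2): print(v,' '.join('%3.0f'%(1000*x) for x in T[v,286:320:1,2]))
```

```text
t rail 1880 [ 0.396 -0.293  0.02 ] [0.601 0.173 0.036]
(505.56072998046875, -60.437347412109375) (196.15048217773438, 457.31695556640625) 9.777688026428223
t hi 780 [ 0.476 -0.171  0.15 ] [0.57  0.142 0.26 ]
s rail 1434 [ 0.415 -0.29   0.02 ] [0.616 0.176 0.036]
(520.0325317382812, -54.87467956542969) (195.38389587402344, 460.3633728027344) 7.2216596603393555
s mid 171 [ 0.483 -0.167  0.1  ] [0.564 0.086 0.145]
s hi 792 [ 0.476 -0.171  0.15 ] [0.595 0.145 0.26 ]
top z mm rows 178:216 cols 194:260
174   3   1  -1   2   1   2   2   2  -2  -1  -2   4   2   0   2  -2   2   1   2  -1   4   1   0 280 284 284 285 286 288  10  15  11  12   9  12
176  -1   4   2  -2  -0   4   1   0   1   3   3  -1   4   1   4   2   2   1  -2   3   0   2 278 280 281 284 285 286 288  -2   8   8   7   9  11
178   1   0  -1   2  -3   2   1  -1   2   3   2 213 211 213 210 211 213  -1  -4   3   4 275 276 281 281 283 281 284 286 288   8   9  11  13   5
180   1   2   2  -3  -1  -0  -1   3  -0 210 211 213 214 212 212 214 212 211 209   1 273 278 277 280 279 280 283 284 286 288  -0   3   9  12  10
182   0   3   4  -2   
[... 3406 characters left out ...]

210  27  31  31  26  46  53  50  59  56  61  82 139 157 168 191 210 215 216 218 213 216 215 216 216 214 216 218 216  33  24  26  29  30  32
212  26  28  27  29  48  51  52  49  55  60  63  56  80 152 157 176 197 216 216 216 218 220 218 219 214 214 212  27  27  31  27  30  29  28
214  31  28  28  38  48  46  52  49  54  52  51  58  57  57  59  61 142 153 155 188 205 194 211  30  29  29  29  31  27  26  30  28  33  24
216  -2   3  12  44  50  52  51  51  52  47  50  53  49  50  48  50  52  47  49  49  27  27  26  25  27  29  34  30  28  26  30  28  28  32
218  -3  -0  27  43  48  53  49  49  52  49  52  51  49  50  50  52  49  50  50  48  32  25  28  29  32  26  30  27  27  27  27  26  26  28
```

View pics/t1.png

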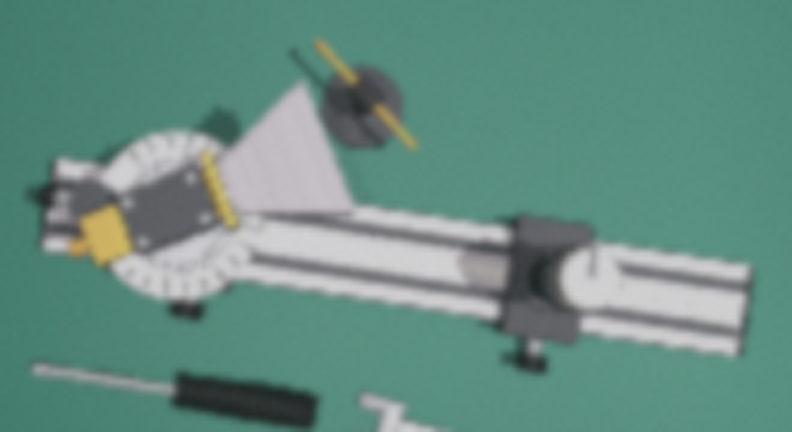

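View pics/s1.png

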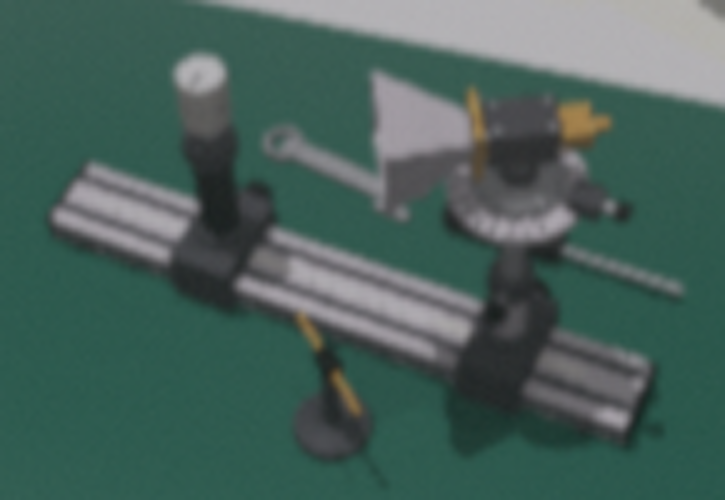

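Run:
```python
from h import *
d=np.load("c0.npz")
T=d["tp"];S=d["sp"];I=d["t"].astype(int)
def reg(W,r,lo,hi):
    m=np.zeros(W.shape[:2],bool);m[r[0]:r[1],r[2]:r[3]]=1
    return m&(W[...,2]>lo)&(W[...,2]<hi)
# rail top only, long way: PCA using edges, left half and right half
m=reg(T,(180,222,190,350),.022,.034); m=cv2.morphologyEx(m.astype(np.uint8),cv2.MORPH_OPEN,np.ones((3,3)))
q=T[m>0][:,:2].astype(np.float32)
sel=q[q[:,1]<-0.0]
hull=cv2.convexHull(q*1000); print("rail rect",cv2.minAreaRect(hull))
hs=dict(T=reg(T,(198,218,295,318),.208,.225),S=reg(S,(150,185,205,228),.208,.225))
for k,W in (("T",T),("S",S)):
    p=W[hs[k]]; (c,r)=cv2.minEnclosingCircle(p[:,:2].astype(np.float32)*1000)
    print("head",k,len(p),np.median(p[:,2]),p[:,:2].mean(0),(p[:,:2].min(0)+p[:,:2].max(0))/2,c,r)
m=reg(T,(182,206,205,236),.271,.279)
dark=(I.max(2)<95)
for W,mm in ((T,m&dark),):
    l=cv2.connectedComponentsWithStats(mm.astype(np.uint8));i=1+np.argmax(l[2][1:,4]);mm=l[1]==i
    p=W[mm];print("block",mm.sum(),np.median(p[:,2]),p.mean(0),cv2.minAreaRect(p[:,:2].astype(np.float32)*1000))
# horn: all aluminium points, mouth top edge
m=reg(T,(165,200,228,262),.285,.292)&(I.min(2)>120); p=T[m]; print("mouth top",p.mean(0),len(p),p.min(0),p.max(0))
m=reg(T,(165,215,192,300),.03,.3)
# disc centre
p=T[reg(T,(170,215,195,245),.206,.217)];print("disc",cv2.minEnclosingCircle(p[:,:2].astype(np.float32)*1000))
```

```text
rail rect ((506.6912841796875, -60.09992980957031), (465.3397521972656, 60.32439041137695), 82.09530639648438)
head T 135 0.21556541996990708 [ 0.49332114 -0.1551457 ] [ 0.49347037 -0.15526782] (493.3816833496094, -155.970458984375) 17.181676864624023
head S 65 0.21275950972643054 [ 0.49728465 -0.15390522] [ 0.49484974 -0.15419754] (494.6664123535156, -154.97276306152344) 19.04022979736328Traceback (most recent call last):
  File "<stdin>", line 19, in <module>
    return _wrapfunc(a, 'argmax', axis=axis, out=out, **kwds)
    return bound(*args, **kwds)
ValueError: attempt to get argmax of an empty sequence
```

```bash
cat >> h.py <<'E'
def reg(W,r,lo,hi):
    m=np.zeros(W.shape[:2],bool);m[r[0]:r[1],r[2]:r[3]]=1
    return m&(W[...,2]>lo)&(W[...,2]<hi)
E
python3 - <<'E'
from h import *
from scipy.spatial.transform import Rotation as R
d=np.load("c0.npz")
T=d["tp"];I=d["t"].astype(int)
m=reg(T,(182,206,205,236),.271,.279)
sat=(I.max(2)-I.min(2));print(I[192,218],I[185,235],I[190,230])
mm=(m&(I.max(2)<140)&(sat<40)).astype(np.uint8)
l=cv2.connectedComponentsWithStats(mm);i=1+np.argmax(l[2][1:,4]);p=T[l[1]==i]
print("block",len(p),p.mean(0),cv2.minAreaRect(p[:,:2].astype(np.float32)*1000))
p=T[reg(T,(165,200,228,262),.286,.292)];print("mouth top",len(p),p.mean(0),cv2.minAreaRect(p[:,:2].astype(np.float32)*1000))
p=T[reg(T,(170,215,195,245),.206,.217)];print("disc",cv2.minEnclosingCircle(p[:,:2].astype(np.float32)*1000))
o=get_obs();print(R.from_quat(o["tool_rot"]).as_matrix().round(3))
import workcell;print([k for k in dir(workcell) if k[0]!='_'], globals().get('pinch_z'))
E
```

```text
[100  95  94] [195 188 194] [ 99 167 183]
block 227 [0.52465866 0.06817728 0.27520638] ((524.7820434570312, 67.4668197631836), (32.49138641357422, 46.89579391479492), 21.470216751098633)
mouth top 87 [ 0.55581514 -0.00870437  0.28760843] ((554.56103515625, -5.353128433227539), (67.85077667236328, 15.770007133483887), 22.138734817504883)
disc ((521.1663818359375, 79.52998352050781), 55.329341888427734)
[[-0.932  0.362 -0.001]
 [ 0.362  0.932 -0.001]
 [ 0.    -0.001 -1.   ]]
['MotionError', 'capture', 'get_obs', 'pinch_z', 'sign_off'] -0.0187
```

Call:
servo_tool([
  [8.54,0,0,-6,0,0,0],
  [8.54,0,0,-10,0,0,0],
  [8.54,-5,-5,-10,0,0,0],
  [8.54,-10,-9.5,-10,0,0,0],
  [8.54,-14,-13.3,-10,0,0,0],
], force=80)

```text
time_s: 0.72
tool_pos: [0.2704, 0.3181, 0.3309]
tool_rot: [0.184, 0.983, -0.0, 0.0]
force: [0.9, 0.5, -0.2]
gripper_width: 0.0854
gripper_force: 0.0
```

```bash
cat > st.py <<'E'
from h import *
from scipy.spatial.transform import Rotation as R
import sys
o=get_obs();M=R.from_quat(o["tool_rot"]).as_matrix()
print("t",o["time_s"],"J",np.degrees(o["joint_positions"]).round(1),"tcp",o["tool_pos"].round(4),"F",o["force"].round(1),"M",o["ft_torque"].round(2),"w",round(o["gripper_width"],4),"gf",o["gripper_force"])
print("yaw of tool y",np.degrees(np.arctan2(M[1,1],M[0,1])).round(1),M[2].round(3))
if len(sys.argv)>3:
    print("shift cm to target",((np.array(list(map(float,sys.argv[1:4])))-o["tool_pos"])@M*100).round(2))
E
python3 st.py .494 -.155 .33
```

```text
t 0.725 J [49.6 -3.2 -0.5 92.7 -0.  70.8] tcp [0.2704 0.3181 0.3309] F [ 0.9  0.5 -0.2] M [-0.01 -0.08 -0.06] w 0.0854 gf 0.0
yaw of tool y 68.8 [-0.    -0.001 -1.   ]
shift cm to target [-37.94 -36.04   0.11]
```

Call:
servo_tool([
  [8.54,-38,-36,0,0,0,0],
  [8.54,-38,-36,0,0,0,0],
  [8.54,-38,-36,0,0,0,0],
  [8.54,-38,-36,0,0,0,0],
  [8.54,-38,-36,0,0,0,0],
])

```text
time_s: 1.35
tool_pos: [0.404, 0.0352, 0.3312]
tool_rot: [0.184, 0.983, 0.0, 0.0]
force: [1.0, 0.2, -0.5]
gripper_width: 0.085
gripper_force: 0.0
```

```bash
python3 st.py .494 -.155 .33
```

```text
t 1.35 J [ 5.  -4.5 -1.7 92.8  0.  26.2] tcp [0.404  0.0352 0.3312] F [ 1.   0.2 -0.5] M [ 0.04 -0.05  0.06] w 0.085 gf 0.0
yaw of tool y 68.8 [-0.  0. -1.]
shift cm to target [-15.28 -14.46   0.12]
```

Call:
servo_tool([
  [8.54,-15.3,-14.5,0,0,0,0],
  [8.54,-15.3,-14.5,0,0,0,0],
  [8.54,-15.3,-14.5,0,0,0,0],
  [8.54,-15.3,-14.5,0,0,0,0],
  [8.54,-15.3,-14.5,3,0,0,0],
])

```text
time_s: 1.98
tool_pos: [0.495, -0.155, 0.3018]
tool_rot: [0.185, 0.983, -0.0, 0.001]
force: [1.1, 0.8, 0.9]
gripper_width: 0.0854
gripper_force: 0.0
```

```bash
python3 st.py .494 -.155 .178
python3 - <<'E'
from h import *
a=capture("scene")
cv2.imwrite("pics/s2.png",cv2.resize(a["color"][90:250,165:325],None,fx=3.7,fy=3.7,interpolation=cv2.INTER_CUBIC))
E
```

```text
t 1.975 J [-17.4   7.1   6.4  89.2   0.    4. ] tcp [ 0.495  -0.155   0.3018] F [1.1 0.8 0.9] M [0.04 0.02 0.  ] w 0.0854 gf 0.0
yaw of tool y 68.6 [-0.002  0.    -1.   ]
shift cm to target [ 0.12 -0.04 12.38]
```

View pics/s2.png

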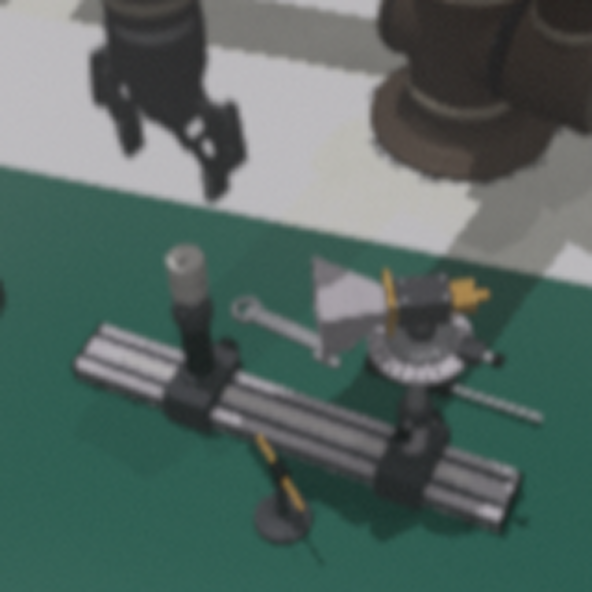

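The open gripper hangs above the white head (crop 187,270), with the fingers at (125,150) and (215,185) straddling it. I'll descend and close.

Call:
servo_tool([
  [8.54,0.1,0,5,0,0,0],
  [8.54,0.1,0,10,0,0,0],
  [8.54,0.1,0,12.4,0,0,0],
  [5.0,0.1,0,12.4,0,0,0],
  [4.0,0.1,0,12.4,0,0,0],
])

```text
time_s: 2.65
tool_pos: [0.4933, -0.1527, 0.1789]
tool_rot: [0.184, 0.983, -0.0, 0.001]
force: [-0.0, -0.1, 0.7]
gripper_width: 0.0517
gripper_force: 0.0
```

Call:
servo_tool([
  [3.8,0,0,0,0,0,0],
  [3.0,0,0,0,0,0,0],
  [3.0,0,0,0,0,0,0],
  [3.0,0,0,0,0,0,0],
])

```text
time_s: 3.15
tool_pos: [0.4931, -0.1538, 0.1779]
tool_rot: [0.185, 0.983, -0.001, 0.001]
force: [-2.0, -5.2, 4.2]
gripper_width: 0.0322
gripper_force: 79.6
```

```bash
python3 st.py .494 -.155 .178
```

```text
t 3.15 J [-17.3   6.5  -9.7  73.7  -0.1   4. ] tcp [ 0.4931 -0.1538  0.1779] F [-2.  -5.2  4.2] M [-1.41  0.25  0.04] w 0.0322 gf 79.63371276855469
yaw of tool y 68.7 [-0.001 -0.001 -1.   ]
shift cm to target [-0.13 -0.08 -0.01]
```

Call:
servo_tool([
  [3.0,0,0,0,0,0,-8],
  [3.0,0,0,0,0,0,-16],
  [3.0,0,0,0,0,0,-24],
  [3.0,0,0,0,0,0,-32],
  [3.0,0,0,0,0,0,-40],
])

```text
time_s: 3.78
tool_pos: [0.4929, -0.1543, 0.1771]
tool_rot: [-0.165, 0.986, -0.001, -0.0]
force: [-0.3, -7.5, -1.3]
gripper_width: 0.0324
gripper_force: 79.3
```

```bash
python3 st.py .494 -.155 .178
```

```text
t 3.775 J [-17.3   6.6  -9.8  73.6  -0.2 -36.3] tcp [ 0.4929 -0.1543  0.1771] F [-0.3 -7.5 -1.3] M [-2.12 -0.18 -0.05] w 0.0324 gf 79.28665280342102
yaw of tool y 109.0 [ 0.001 -0.003 -1.   ]
shift cm to target [-0.08 -0.1  -0.09]
```

Call:
servo_tool([
  [3.0,0,0,0,0,0,-8],
  [3.0,0,0,0,0,0,-16],
  [3.0,0,0,0,0,0,-23],
  [3.0,0,0,0,0,0,-30],
  [3.0,0,0,0,0,0,-30],
])

```text
time_s: 4.4
tool_pos: [0.4932, -0.1544, 0.1771]
tool_rot: [-0.413, 0.911, -0.001, -0.0]
force: [0.5, -8.8, -2.6]
gripper_width: 0.0324
gripper_force: 79.3
```

```bash
python3 st.py .494 -.155 .178
```

```text
t 4.4 J [-17.3   6.6  -9.8  73.6  -0.2 -66.1] tcp [ 0.4932 -0.1544  0.1771] F [ 0.5 -8.8 -2.6] M [-2.07 -0.34  0.07] w 0.0324 gf 79.34740662574768
yaw of tool y 138.8 [ 0.002 -0.002 -1.   ]
shift cm to target [-0.01 -0.1  -0.09]
```

Call:
servo_tool([
  [3.0,0,0,-0.3,0,0,0],
  [3.0,0,0,-0.8,0,0,0],
  [3.0,0,0,-1.4,0,0,0],
  [3.0,0,0,-2.0,0,0,0],
])

```text
time_s: 4.9
tool_pos: [0.4931, -0.1545, 0.197]
tool_rot: [-0.412, 0.911, -0.001, -0.001]
force: [2.2, -8.9, -3.4]
gripper_width: 0.0321
gripper_force: 79.5
```

```bash
python3 st.py .494 -.155 .178
```

```text
t 4.9 J [-17.3   6.4  -7.5  76.1  -0.2 -66. ] tcp [ 0.4931 -0.1545  0.197 ] F [ 2.2 -8.9 -3.4] M [-2.08 -0.48  0.02] w 0.0321 gf 79.48464274406433
yaw of tool y 138.7 [ 0.002 -0.002 -1.   ]
shift cm to target [-0.02 -0.1   1.9 ]
```

Call:
servo_tool([
  [3.0,0,0,-1.2,0,0,0],
  [3.0,0,0,-2.4,0,0,0],
  [3.0,0,0,-3.6,0,0,0],
  [3.0,0,0,-4.8,0,0,0],
  [3.0,0,0,-4.8,0,0,0],
])

```text
time_s: 5.52
tool_pos: [0.4932, -0.1544, 0.2458]
tool_rot: [-0.412, 0.911, -0.002, -0.0]
force: [-0.9, -7.6, -2.0]
gripper_width: 0.0325
gripper_force: 79.9
```

```bash
python3 st.py .494 -.155 .245;python3 - <<'E'
from h import *
a=capture("scene");W=pts(a)
np.savez("c1.npz",s=a["color"],sp=W)
cv2.imwrite("pics/s3.png",cv2.resize(a["color"][110:230,185:305],None,fx=5,fy=5,interpolation=cv2.INTER_CUBIC))
E
```

```text
t 5.525 J [-17.3   6.3  -1.5  82.1  -0.2 -66. ] tcp [ 0.4932 -0.1544  0.2458] F [-0.9 -7.6 -2. ] M [-2.04 -0.28  0.01] w 0.0325 gf 79.87419605255127
yaw of tool y 138.7 [ 0.002 -0.003 -1.   ]
shift cm to target [-0.01 -0.09  0.08]
```

View pics/s3.png

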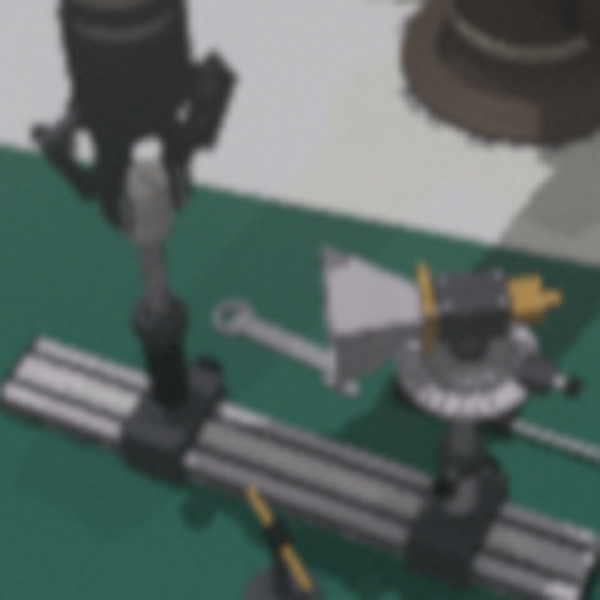

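Run:
```python
from h import *
ax=np.array([.494,-.155])
for f in ("c0.npz","c1.npz"):
    d=np.load(f);W=d["sp"];I=d["s"]
    r=np.hypot(W[...,0]-ax[0],W[...,1]-ax[1])
    m=(r<.024)&(W[...,2]>.14)&(W[...,2]<.31)
    v,u=np.nonzero(m)
    print(f)
    c=int(np.median(u))
    for row in range(v.min(),v.max()+1):
        s=[k for k in range(c-3,c+4) if m[row,k]]
        if s: print(row,"z",(np.median(W[row,s,2])*1000).round(1),"r",(np.median(r[row,s])*1000).round(1),"wh",I[row,s].mean().round(0),len(s))
d=np.load("c0.npz");W=d["sp"];m=(np.abs(W[...,0]-.5248)<.012)&(np.abs(W[...,1]-.068)<.012)&(W[...,2]>.265)&(W[...,2]<.285);print("block top S",m.sum(),np.median(W[m][:,2]))
```

```text
c0.npz
156 z 209.1 r 18.4 wh 146.0 1
157 z 212.3 r 12.1 wh 166.0 6
158 z 212.6 r 8.5 wh 170.0 7
159 z 212.9 r 5.5 wh 169.0 7
160 z 214.1 r 6.9 wh 164.0 7
161 z 211.7 r 9.5 wh 156.0 7
162 z 213.8 r 15.5 wh 141.0 7
163 z 211.2 r 17.8 wh 117.0 7
164 z 206.3 r 17.4 wh 97.0 7
165 z 202.4 r 17.6 wh 91.0 7
166 z 196.0 r 16.7 wh 89.0 7
167 z 193.7 r 18.2 wh 88.0 7
168 z 188.8 r 17.9 wh 89.0 7
169 z 182.2 r 16.8 wh 89.0 7
170 z 176.5 r 17.0 wh 87.0 7
171 z 173.0 r 17.7 wh 79.0 7
172 z 166.8 r 16.2 wh 66.0 7
173 z 152.8 r 11.1 wh 55.0 7
174 z 152.2 r 13.3 wh 52.0 7
175 z 150.5 r 17.1 wh 51.0 7
176 z 150.7 r 20.7 wh 48.0 7
177 z 141.8 r 19.6 wh 46.0 7
178 z 140.8 r 21.3 wh 45.0 2
c1.npz
138 z 293.6 r 21.7 wh 83.0 1
139 z 290.6 r 21.6 wh 76.0 2
140 z 290.9 r 20.0 wh 53.0 1
141 z 286.0 r 18.8 wh 69.0 2
142 z 279.7 r 13.9 wh 113.0 6
143 z 278.9 r 12.8 wh 108.0 7
144 z 280.1 r 7.5 wh 109.0 7
145 z 278.2 r 7.4 wh 107.0 7
146 z 278.2 r 8.4 wh 106.0 7
147 z 278.7 r 11.4 wh 104.0 7
148 z 278.7 r 15.3 wh 102.0 7
149 z 277.0 r 18.5 wh 98.0 7
150 z 270.8 r 17.7 wh 95.0 7
151 z 266.5 r 16.6 wh 94.0 7
152 z 263.4 r 16.8 wh 92.0 7
153 z 258.6 r 18.7 wh 91.0 7
154 z 253.7 r 17.3 wh 91.0 7
155 z 250.9 r 17.6 wh 92.0 7
156 z 245.9 r 17.7 wh 92.0 7
157 z 240.8 r 17.4 wh 89.0 7
158 z 236.8 r 17.8 wh 84.0 6
159 z 223.0 r 10.0 wh 78.0 6
160 z 215.5 r 9.4 wh 76.0 5
161 z 211.7 r 8.6 wh 77.0 5
162 z 206.3 r 8.6 wh 77.0 5
163 z 201.2 r 8.5 wh 78.0 5
164 z 197.1 r 9.6 wh 78.0 5
165 z 193.9 r 9.3 wh 79.0 5
166 z 187.5 r 8.0 wh 79.0 5
167 z 184.0 r 10.4 wh 76.0 5
168 z 178.9 r 9.2 wh 75.0 5
169 z 173.0 r 10.2 wh 73.0 6
170 z 166.0 r 8.9 wh 72.0 7
171 z 160.3 r 11.3 wh 69.0 7
172 z 154.7 r 9.3 wh 63.0 7
173 z 152.5 r 10.8 wh 60.0 7
174 z 152.2 r 14.3 wh 57.0 7
175 z 151.0 r 17.7 wh 52.0 7
176 z 149.2 r 19.7 wh 48.0 6
177 z 145.5 r 20.6 wh 45.0 5
178 z 140.3 r 20.6 wh 45.0 1
block top S 43 0.2724246425685113
```

Call:
servo_tool([
  [3.0,0,0,-0.2,0,0,0],
  [3.0,0,0,-0.2,0,0,0],
  [3.0,0,0,-0.2,0,0,8],
  [3.0,0,0,-0.2,0,0,16],
  [3.0,0,0,-0.2,0,0,24],
])

```text
time_s: 6.2
tool_pos: [0.493, -0.1544, 0.247]
tool_rot: [-0.212, 0.977, -0.001, -0.0]
force: [0.9, -7.9, -1.2]
gripper_width: 0.0325
gripper_force: 79.9
```

Call:
servo_tool([
  [3.0,0,0,0,0,0,8],
  [3.0,0,0,0,0,0,16],
  [3.0,0,0,0,0,0,24],
  [3.0,0,0,0,0,0,32],
  [3.0,0,0,0,0,0,40],
])

```text
time_s: 6.82
tool_pos: [0.4928, -0.1538, 0.2469]
tool_rot: [0.135, 0.991, -0.001, -0.0]
force: [0.6, -5.6, -1.9]
gripper_width: 0.0321
gripper_force: 79.9
```

```bash
python3 st.py .494 -.155 .247
```

```text
t 6.825 J [-17.3   6.3  -1.3  82.4  -0.1  -1.8] tcp [ 0.4928 -0.1538  0.2469] F [ 0.6 -5.6 -1.9] M [-1.46 -0.1   0.1 ] w 0.0321 gf 79.92884159088135
yaw of tool y 74.5 [ 0.    -0.001 -1.   ]
shift cm to target [-0.15 -0.09 -0.01]
```

Call:
servo_tool([
  [3.0,0,0,0,0,0,4],
  [3.0,0,0,0,0,0,7],
  [3.0,0,0,0,0,0,10],
  [3.0,0,0,0,0,0,10],
])

```text
time_s: 7.32
tool_pos: [0.4929, -0.1535, 0.2469]
tool_rot: [0.217, 0.976, -0.001, -0.0]
force: [-0.7, -5.9, -1.1]
gripper_width: 0.0324
gripper_force: 79.9
```

```bash
python3 st.py .494 -.155 .247
```

```text
t 7.325 J [-17.3   6.3  -1.3  82.4  -0.1   7.9] tcp [ 0.4929 -0.1535  0.2469] F [-0.7 -5.9 -1.1] M [-1.55 -0.12  1.25] w 0.0324 gf 79.88123416900635
yaw of tool y 64.9 [-0.    -0.001 -1.   ]
shift cm to target [-0.16 -0.09 -0.01]
```

```bash
cat > hh.py <<'E'
from h import *
z=[]
ax=np.array([.494,-.155])
for n in ("scene","top"):
    c=capture(n);W=pts(c);r=np.hypot(W[...,0]-ax[0],W[...,1]-ax[1])
    m=(r<.012)&(W[...,2]>.272)&(W[...,2]<.290)
    b=(np.hypot(W[...,0]-.5248,W[...,1]-.068)<.012)&(W[...,2]>.265)&(W[...,2]<.285)
    print(n,m.sum(),b.sum(),"head top",np.median(W[m][:,2]),"block top",np.median(W[b][:,2]),"diff mm (want 8)",1000*(np.median(W[m][:,2])-np.median(W[b][:,2])))
E
python3 hh.py
```

```text
scene 19 36 head top 0.27988830876164517 block top 0.27262305887256 diff mm (want 8) 7.265249889085168
top 0 76 head top nan block top 0.2750606212573467 diff mm (want 8) nan
  return _methods._mean(a, axis=axis, dtype=dtype,
  ret = ret.dtype.type(ret / rcount)
```

Call:
servo_tool([
  [5.0,0,0,0,0,0,0],
  [7.0,0,0,0,0,0,0],
  [8.54,0,0,0,0,0,0],
  [8.54,0,0,0,0,0,0],
  [8.54,0,0,-2,0,0,0],
])

```text
time_s: 8.05
tool_pos: [0.4921, -0.1527, 0.2662]
tool_rot: [0.219, 0.976, 0.0, -0.001]
force: [0.6, -0.3, 0.1]
gripper_width: 0.0852
gripper_force: 0.0
```

Call:
servo_tool([
  [8.54,0,0,-5,0,0,0],
  [8.54,0,0,-9,0,0,0],
  [8.54,0,0,-9,0,0,0],
])

```text
time_s: 8.43
tool_pos: [0.4937, -0.1532, 0.3606]
tool_rot: [0.219, 0.976, -0.0, 0.003]
force: [0.2, -0.1, 0.5]
gripper_width: 0.0852
gripper_force: 0.0
```

```bash
python3 st.py .525 .068 .36; python3 hh.py 2>/dev/null
```

```text
t 8.425 J [-17.2   8.3  15.4  96.8   0.    8. ] tcp [ 0.4937 -0.1532  0.3606] F [ 0.2 -0.1  0.5] M [ 0.03 -0.04 -0.01] w 0.0852 gf 0.0
yaw of tool y 64.8 [-0.006  0.001 -1.   ]
shift cm to target [ 6.6  21.34  0.04]
scene 28 38 head top 0.280674632917793 block top 0.272836547038969 diff mm (want 8) 7.838085878824009
top 5 77 head top 0.2843403555392403 block top 0.2755613569183962 diff mm (want 8) 8.778998620844082
```

Call:
servo_tool([
  [8.54,1.7,5.3,0,0,0,10],
  [8.54,3.3,10.7,0,0,0,20],
  [8.54,5,16,0,0,0,30],
  [8.54,6.6,21.3,0,0,0,40],
  [8.54,6.6,21.3,0,0,0,43],
])

```text
time_s: 9.15
tool_pos: [0.5236, 0.071, 0.355]
tool_rot: [0.56, 0.828, -0.001, -0.002]
force: [-0.7, 0.3, 0.2]
gripper_width: 0.0854
gripper_force: 0.0
```

```bash
python3 st.py .525 .068 .242
python3 - <<'E'
from h import *
a=capture("scene")
cv2.imwrite("pics/s4.png",cv2.resize(a["color"][90:210,195:315],None,fx=5,fy=5,interpolation=cv2.INTER_CUBIC))
E
```

```text
t 9.15 J [ 7.7  9.9 16.5 96.9  0.  75.9] tcp [0.5236 0.071  0.355 ] F [-0.7  0.3  0.2] M [-0.05  0.02 -0.02] w 0.0854 gf 0.0
yaw of tool y 21.8 [ 0.002 -0.003 -1.   ]
shift cm to target [-0.34  0.05 11.3 ]
```

View pics/s4.png

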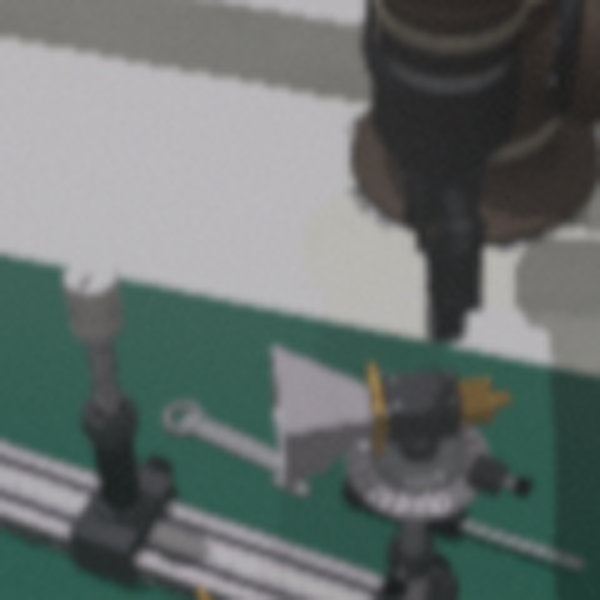

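The head is standing raised at crop (92,300), and the gripper is edge-on above the horn block (crop 420,400).

Call:
servo_tool([
  [8.54,0,0,0,0,0,0],
  [8.54,0,0,4,0,0,0],
  [8.54,0,0,4,0,0,0],
])

```text
time_s: 9.57
tool_pos: [0.5222, 0.0667, 0.3141]
tool_rot: [0.561, 0.828, -0.002, -0.002]
force: [0.5, -0.7, -0.3]
gripper_width: 0.0854
gripper_force: 0.0
```

```bash
python3 st.py .525 .068 .242
```

```text
t 9.575 J [ 7.3  8.6  9.8 91.6 -0.  75.5] tcp [0.5222 0.0667 0.3141] F [ 0.5 -0.7 -0.3] M [-0.03  0.01  0.05] w 0.0854 gf 0.0
yaw of tool y 21.7 [ 0.002 -0.006 -1.   ]
shift cm to target [0.01 0.36 7.21]
```

Call:
servo_tool([
  [8.54,0,0.3,3,0,0,0],
  [8.54,0,0.3,6,0,0,0],
  [8.54,0,0.3,7.1,0,0,0],
  [8.54,0,0.3,7.1,0,0,0],
  [5.5,0,0.3,7.1,0,0,0],
])

```text
time_s: 10.2
tool_pos: [0.5273, 0.0688, 0.2479]
tool_rot: [0.561, 0.828, 0.001, 0.001]
force: [0.1, 0.7, 0.3]
gripper_width: 0.0696
gripper_force: 0.0
```

```bash
python3 st.py .525 .068 .242
```

```text
t 10.2 J [ 7.4  7.9  0.6 82.6  0.  75.7] tcp [0.5273 0.0688 0.2479] F [0.1 0.7 0.3] M [ 0.02  0.01 -0.01] w 0.0696 gf 0.0
yaw of tool y 21.7 [-0.001  0.002 -1.   ]
shift cm to target [ 0.01 -0.25  0.59]
```

Call:
servo_tool([
  [4.0,0,0,0,0,0,0],
  [3.4,0,0,0,0,0,0],
  [2.8,0,0,0,0,0,0],
  [2.8,0,0,0,0,0,0],
], force=60)

```text
time_s: 10.7
tool_pos: [0.526, 0.0686, 0.2472]
tool_rot: [0.561, 0.828, -0.0, 0.0]
force: [-4.6, -2.3, 5.4]
gripper_width: 0.0311
gripper_force: 61.0
```

```bash
python3 st.py .525 .068 .242
```

```text
t 10.7 J [ 7.4  7.9  0.5 82.6 -0.  75.7] tcp [0.526  0.0686 0.2472] F [-4.6 -2.3  5.4] M [-0.27  0.92  0.02] w 0.0311 gf 61.001683473587036
yaw of tool y 21.8 [-0. -0. -1.]
shift cm to target [-0.02 -0.12  0.52]
```

Call:
servo_tool([
  [2.8,0,0,0,0,0,7],
  [2.8,0,0,0,0,0,14],
  [2.8,0,0,0,0,0,21],
  [2.8,0,0,0,0,0,27],
  [2.8,0,0,0,0,0,30],
])

```text
time_s: 11.32
tool_pos: [0.5258, 0.0686, 0.2472]
tool_rot: [0.757, 0.654, -0.0, 0.0]
force: [-5.6, -1.5, 5.1]
gripper_width: 0.0311
gripper_force: 61.1
```

Call:
servo_tool([
  [2.8,0,0,0,0,0,0],
  [2.8,0,0,0,0,0,0],
])

```text
time_s: 11.58
tool_pos: [0.5258, 0.0686, 0.2471]
tool_rot: [0.756, 0.654, -0.0, 0.0]
force: [-5.4, -1.6, 6.0]
gripper_width: 0.0311
gripper_force: 61.0
```

```bash
python3 st.py .525 .068 .242
```

```text
t 11.575 J [  7.4   7.9   0.5  82.6  -0.  105.7] tcp [0.5258 0.0686 0.2471] F [-5.4 -1.6  6. ] M [-0.34  1.03 -0.02] w 0.0311 gf 61.0455322265625
yaw of tool y -8.2 [-0.001 -0.    -1.   ]
shift cm to target [-0.07 -0.07  0.51]
```

Call:
servo_tool([
  [4.5,0,0,0,0,0,0],
  [6.5,0,0,0,0,0,0],
  [7.5,0,0,0,0,0,0],
  [7.5,0,0,-3,0,0,0],
  [7.5,0,0,-8,0,0,0],
])

```text
time_s: 12.2
tool_pos: [0.5261, 0.0688, 0.3256]
tool_rot: [0.756, 0.654, -0.001, -0.001]
force: [0.6, -0.9, 0.1]
gripper_width: 0.0746
gripper_force: 0.0
```

Call:
servo_tool([
  [7.5,0,0,-4,0,0,0],
  [7.5,0,-5,-5,0,0,0],
  [7.5,0,-10,-5,0,0,0],
  [7.5,0,-15,-5,0,0,0],
  [7.5,0,-15,-5,0,0,0],
])

```text
time_s: 12.82
tool_pos: [0.3758, 0.0905, 0.3778]
tool_rot: [0.756, 0.655, 0.001, 0.001]
force: [0.1, -0.1, 0.1]
gripper_width: 0.0752
gripper_force: 0.0
```

```bash
python3 st.py .525 .068 .242; python3 hh.py 2>/dev/null
python3 - <<'E'
from h import *
c=capture("top");T=pts(c);I=c["color"].astype(int);d=np.load("c0.npz")
m=reg(T,(178,210,200,240),.271,.279)&(I.max(2)<140)&(I.max(2)-I.min(2)<40)
l=cv2.connectedComponentsWithStats(m.astype(np.uint8));i=1+np.argmax(l[2][1:,4]);p=T[l[1]==i]
print("block",p.mean(0),cv2.minAreaRect(p[:,:2].astype(np.float32)*1000))
p=T[reg(T,(165,230,228,275),.283,.295)];print("mouth top",len(p),p.mean(0))
p=T[reg(T,(165,230,215,275),.262,.295)];e=p[:,:2]-[.525,.068];print("horn dir",np.degrees(np.arctan2(*e[np.linalg.norm(e,axis=1)>.04].mean(0)[::-1])),"want -97.9")
cv2.imwrite("pics/t5.png",cv2.resize(c["color"][140:290,90:410],None,fx=2.5,fy=2.5,interpolation=cv2.INTER_CUBIC))
E
```

```text
t 12.825 J [ 13.5  -5.2   3.7  98.8   0.  111.7] tcp [0.3758 0.0905 0.3778] F [ 0.1 -0.1  0.1] M [-0.    0.04  0.03] w 0.0752 gf 0.0
yaw of tool y -8.2 [ 0.001  0.003 -1.   ]
shift cm to target [-0.13 15.05 13.62]
scene 30 37 head top 0.28028128953037534 block top 0.2727308846395847 diff mm (want 8) 7.5504048907906185
top 79 78 head top 0.2833029669088861 block top 0.2753323777190896 diff mm (want 8) 7.97058918979654
block [0.52379636 0.06727336 0.27523238] ((524.4256591796875, 67.57475280761719), (43.459163665771484, 31.76170539855957), 82.70018768310547)
mouth top 165 [ 0.51385479 -0.01075917  0.28606524]
horn dir -98.31209258022957 want -97.9
```

View pics/t5.png

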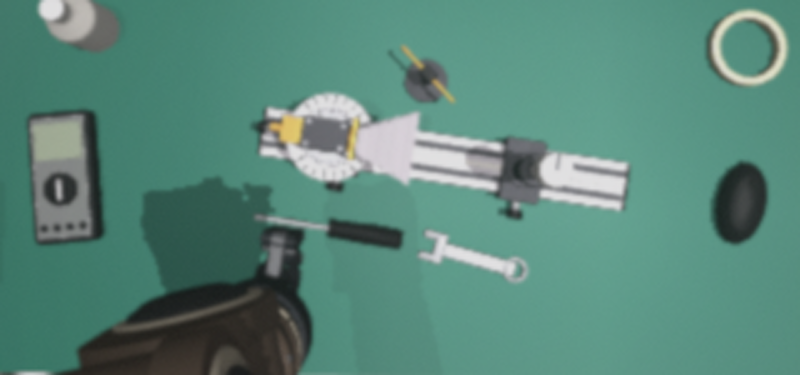

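The horn (mouth at 405,147) faces along the rail at the white head (553,168), the bystanders haven't moved, and the arm is clear. Heights agree to within about 0.5 mm.

```bash
python3 -c "
from workcell import *
print(sign_off())"
```

```text
the job is handed in; nothing more can be done
None
```

The job is handed in after about 13 s of the 56 s limit: the mast head is locked within about 1 mm of the horn's centre line, the horn is on the click facing the mast, and the bystanders looked unmoved in the last picture.

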